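# Flip the status flag to green

### The arm

A 6-joint arm with a two-finger parallel gripper is mounted at the origin on a cart in front of the work surface, level with it; the furniture and walls round the work are solid. World frame = base frame: x ahead of the robot, y to its left, z up, the work surface at z = 0. Lengths are in mm, angles in degrees, forces in N, time in s.
With the tool pointing down it reaches from about 300 to 850 mm from the base axis. Payload 4.2 kg.
Tool frame: the origin (TCP) lies midway between the tips of the shut fingers; the grasp point (between the pads) lies 19 mm behind it; z points along the fingers, y is the line along which they close (so a half turn about z gives the same grasp; the last joint's range is limited). The gripper opens to 91 mm and grips with 3 to 60 N. Pads are 32 mm wide; open, the fingers measure 118 mm over their backs; the gripper's body (76 mm by 178 mm) begins 60 mm behind the grasp point.
Start: joints at [67.265, 18.312, 89.639, -0, 72.044, -1.146], TCP at [211.573, 534.678, 213.976] pointing down, gripper open.
Joint ranges: [-177.97, 177.97], [-48.28, 115.42], [12.27, 149.76], [-77.06, 257.06], [2.81, 150.46], [-146.56, 146.56]. Speed limits (degrees/s): [147.25, 147.25, 180, 180, 180, 180].

### API

Orientations are given as [roll, pitch, yaw] about the fixed x, y, z axes, in that order (R = Rz(yaw) Ry(pitch) Rx(roll)).
In Python, from workcell import env gives the robot as it stands.
- The arm moves only by the tool jog_arm, never from a script. Its argument "steps" is one flat list of numbers, 5 for each row, row after row: the closure, from 0 (fully open) to 1 (shut), then the shift along the tool's x, y, z in cm, then the turn about the tool's z in degrees. A call has 1 to 20 rows; each row is the pose to reach, as a shift and turn from the pose commanded when the call began, along the tool's axes at that moment; what a row does not reach only later rows make up. A row lasts 1/10 s, in which the tool goes at most 50 mm and 8.59 degrees, less where a joint would pass 70% of its speed; a pose out of reach is approached as far as the arm can. A call with a gripper value outside its range is refused whole. The fingers move at their own pace and stop on an object; "force" is the grip in N (left out, the last holds). Time passes only in rows, so rows that repeat a pose let the fingers close. It gives the time, the measured TCP pose, the force and the opening at its end, in the units of the state.
- env.state(): the state, without advancing time (a new reading comes with each control period).
- env.grab_frame(name): name is "scene" or "top"; returns the picture (420x560x3 uint8, red, green, blue); there is no depth.
- env.camera_params(name): a dict with "fx", "fy", "cx", "cy" (pixels), "k1" (the pictures are not rectified: a ray, as slopes to the right and down, at radius r is drawn at 1 + k1 r^2 times it, then the intrinsics apply), "R" (3x3) and "t" (3): a world point X has camera coordinates R X + t. Camera axes: x right, y down, z forward; pixel columns grow to the right and rows downward; lengths in mm; the calibration is good to about 2 mm. A picture is of the moment at which its call begins. camera_params takes no time and is no camera call.
- env.job_done(): hands the job in, once; it reports no verdict.
The state is a dict: "time_s": time; "qpos": joint angles; "qvel": joint speeds; "effort": joint torques, N m; "ee_pos": TCP position; "ee_rot": TCP orientation; "force": force on the tool from outside, world axes, zero at the start; "torque": the same for the moment, N m; "gripper_width": finger opening in mm.
Only numpy, scipy, OpenCV 4.12 (cv2) and the standard library are available. Lean on these libraries where they do the work, as an engineer would, in place of code of your own. Each camera call takes 0.05 s, during which the arm holds its last target. There are 200 camera calls.

### The job

The sample at the blue stand has been cleared: flip that stand's hinged status flag right over so that it lies flat with its green face up. Press the small black tab behind the flag down with the fingertips to raise the flag, then push it over and press it gently flat; grasp and lift nothing. Leave the yellow stand's flag and the three dropper bottles as they are.

Things in the scene. Friction and masses are not known exactly. Their poses are not given: they have to be found in the camera images.
- blue_stand: blue flag stand, fixed. Origin: base underside, straight below mid-pivot. Pivot level, along stand x, 62 mm above the origin. Base 10 mm thick, x -40..74, y -65..65 mm. Two cheeks carry the pivot (x +-26..+-32, y -20..20 mm, 78 mm high), open between. The flag starts flat towards stand +y, red up; flipped it lies towards -y, green up. A loose bottle (blue band) stands on the base at x 54, y 0 mm.
- blue_flag (a joint): blue stand's flag hinge, rad: 0 = flat to stand +y, red up; 1.57 = upright; 3.14 = flat to -y, green up; stops at 0 and 3.14, starts at 0 to 0.25. Stiff (0.03 N m), stays where left. Flag plate 44 mm wide, 5 mm thick, from 8 to 56 mm from the pivot; one face red, one green.
- blue_flag_tip (a point): point on the blue stand's flag, mid-width and mid-thickness, 52 mm from the pivot (4 mm inside its free edge); flag at rest: about 62 mm above the worktop
- blue_tab (a point): black ribbed tab on the blue stand's flag, across the pivot from it: 20 mm wide, 4 mm thick, ends 38 mm from the pivot. With the flag at 0 it points away from the flag (stand -y) and 35 degrees up; pressing it down turns the flag up. This point: mid-width, mid-thickness, 30 mm from the pivot; axes as the flag's hinge part (x along the pivot).
- yellow_stand: yellow flag stand, fixed. Origin: base underside, straight below mid-pivot. Pivot level, along stand x, 62 mm above the origin. Base 10 mm thick, x -40..74, y -65..65 mm. Two cheeks carry the pivot (x +-26..+-32, y -20..20 mm, 78 mm high), open between. The flag starts flat towards stand +y, red up; flipped it lies towards -y, green up. A loose bottle (orange band) stands on the base at x 54, y 0 mm.
- yellow_flag (a joint): yellow stand's flag hinge, rad: 0 = flat to stand +y, red up; 1.57 = upright; 3.14 = flat to -y, green up; stops at 0 and 3.14, starts at 0 to 0.25. Stiff (0.03 N m), stays where left. Flag plate 44 mm wide, 5 mm thick, from 8 to 56 mm from the pivot; one face red, one green.
- yellow_flag_tip (a point): point on the yellow stand's flag, 52 mm from the pivot; must stay where it is
- blue_bottle: dropper bottle, white with blue band and black bulb, 25x25x74 mm, loose on the blue stand; origin at the centre of its underside, z up
- yellow_bottle: dropper bottle, white with orange band and black bulb, 25x25x74 mm, loose on the yellow stand; origin at the centre of its underside, z up
- spare_bottle: dropper bottle, white with red band and black bulb, 25x25x74 mm, standing loose on the worktop between the stands; origin at the centre of its underside, z up

How it is judged (in metres and radians):
On the way:
1. the flag of the blue stand is raised clear of its rest (beyond 0.5 rad) by fingertips on its black tab (value of joint blue_flag above 0.5 rad and contact force between the fingers and blue_flag_c3 above 0.1 N), for 0.04 s.
At the end, for the whole second after the job is handed in: the blue stand's flag lies flat on the other side, green up (hinge beyond 2.96 rad, within about 10 degrees of its stop) and at rest; the yellow stand's flag tip is within 15 mm of its start, the three bottles stand upright (within 0.2 rad) within 25 mm of where they stood (value of joint blue_flag above 2.96 rad and velocity of joint blue_flag between -0.05 and 0.05 rad/s and distance of yellow_flag_tip from where it was at the start of the episode below 0.015 m and distance of each of blue_bottle, yellow_bottle, spare_bottle from where it was at the start of the episode below 0.025 m and angle between each of blue_bottle, yellow_bottle, spare_bottle's own z axis and vertical below 0.2 rad); the robot touches nothing.
It fails at once if a dropper bottle is lifted, shoved more than 25 mm or tipped (distance of any of blue_bottle, yellow_bottle, spare_bottle from where it was at the start of the episode above 0.025 m or angle between any of blue_bottle, yellow_bottle, spare_bottle's own z axis and vertical above 0.4 rad).
It fails at once if the yellow stand's flag is moved by more than 15 mm (distance of yellow_flag_tip from where it was at the start of the episode above 0.015 m).
It fails at once if the blue stand's flag is pinched (more than 4 N on both of its faces at once) (contact force between the fingers and blue_flag_c0 above 4 N and contact force between the fingers and blue_flag_c1 above 4 N).
It fails at once if the blue stand's flag is pressed with more than 30 N (contact force between the fingers and blue_flag above 30 N).
It also fails if it takes over 40 s, if anything falls off the work surface, if the arm or the gripper's body presses on something with over 40 N, if the wrist force passes 120 N, or if a joint passes its speed limit or range.

## Working session

There is one attempt and no reset: what is moved stays moved. The work goes in short steps, Python scripts to look and compute and a tool call to move; the robot and the scene stay as the last step left them, time stands still between calls to the robot, and variables do not carry over. Pictures are saved under pics/ and viewed, on a budget of 10 in all, crops included, one or two more only if the job needs it, and the job is handed in when it is done.

Besides the shell and the picture viewer there is one more tool, called after "Emit:" as name(argument=value, ...) on one line, values as JSON. jog_arm: Moves the arm, as the interface text tells. Its arguments: {"type":"object","properties":{"steps":{"type":"array","items":{"type":"number"}},"force":{"type":"number"}},"required":["steps"]}

```bash
mkdir -p pics; python3 - <<'E'
from workcell import env
import cv2
for n in("scene","top"):
    cv2.imwrite(f"pics/{n}0.png",env.grab_frame(n)[:,:,::-1])
    print(env.camera_params(n))
print(env.state())
E
```

```text
{'fx': 545.4509769860618, 'fy': 545.4509769860618, 'cx': 279.92377460161214, 'cy': 206.2340709707801, 'k1': -0.1375302145313116, 'R': array([[ 0.48609415, -0.87390438,  0.00190054],
       [-0.38478601, -0.21598214, -0.89738032],
       [ 0.78463508,  0.43548002, -0.44125384]]), 't': array([-257.97074808,  276.73526564,  709.11448034])}
{'fx': 448.2746244526984, 'fy': 448.2746244526984, 'cx': 280.16761374668334, 'cy': 214.16658099219174, 'k1': -0.03602378536469829, 'R': array([[ 0.12501815, -0.99215073, -0.00271712],
       [-0.96314266, -0.12070459, -0.24038848],
       [ 0.23817364,  0.0326699 , -0.97067296]]), 't': array([-46.86298483, 569.68650946, 815.80165328])}
{'time_s': 0.1, 'qpos': array([ 6.72659730e+01,  1.83451368e+01,  8.96987069e+01,  2.25811974e-04,
        7.20443483e+01, -1.14599284e+00]), 'qvel': array([ 0.11300189, -0.08184985, -0.17914834,  0.10629581, -0.03844397,
        0.0109621 ]), 'effort': array([ 1.78029692e-03, -4.13326406e+01, -2.32513368e+01,  7.30044139e-02,
        4.22083342e-02, -5.17222122e-05]), 'ee_pos': array([211.38410698, 534.24921629, 213.23764883]), 'ee_rot': array([-1.79911830e+02, -1.97850464e-03,  1.58411895e+02]), 'force': array([ 0.09792613, -0.37747126,  0.65459226]), 'torque': array([-0.00205925, -0.0561701 ,  0.06071321]), 'gripper_width': 91.0033968246059}
```

View pics/scene0.png

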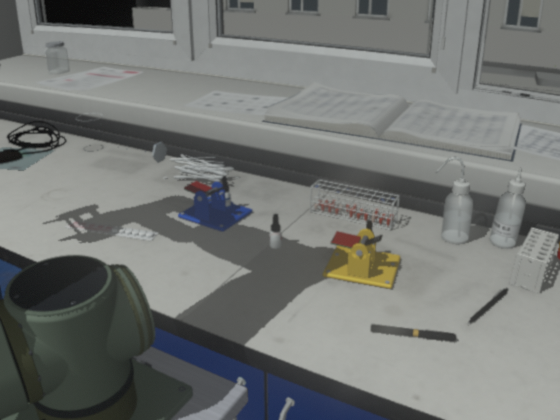

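View pics/top0.png

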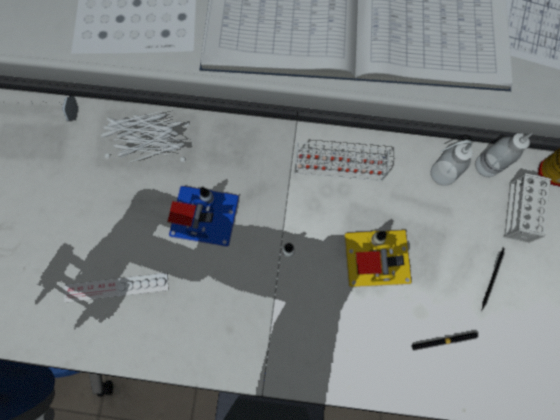

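The scene view shows the blue stand near (215,205) and the yellow one near (363,260). In the top view the blue stand is near (204,215), with its red flag to the left, its tab to the right and its bottle at (205,193). I'll enlarge both.

```bash
python3 - <<'E'
import cv2,numpy as np
a=cv2.imread("pics/top0.png")[175:255,160:245]; b=cv2.imread("pics/scene0.png")[165:245,170:255]
f=lambda i:cv2.convertScaleAbs(cv2.resize(i,None,fx=4.7,fy=4.7,interpolation=cv2.INTER_CUBIC),alpha=1.5)
cv2.imwrite("pics/c1.png",np.hstack([f(a),f(b)]))
E
```

```text
(no output)
```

View pics/c1.png

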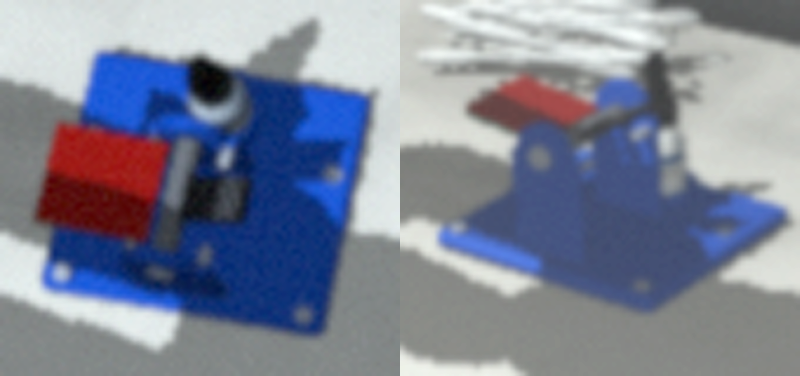

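The crop shows the base corners at about (97,52), (372,94), (323,335) and (45,285). The flag's free edge runs from (60,124) to (38,220), and the tab end is near (247,180)–(243,220). I'll fit the stand pose and the flag angle to these.

```bash
cat > h.py <<'E'
import numpy as np,cv2
from scipy.optimize import least_squares
from workcell import env
def proj(n,X):
    p=env.camera_params(n);c=np.atleast_2d(X)@p["R"].T+p["t"]
    s=c[:,:2]/c[:,2:];s=s*(1+p["k1"]*(s**2).sum(1,keepdims=True))
    return s*[p["fx"],p["fy"]]+[p["cx"],p["cy"]]
def W(P,S):
    x,y,a=P[:3];c,s=np.cos(a),np.sin(a);S=np.atleast_2d(S)
    return np.c_[x+c*S[:,0]-s*S[:,1],y+s*S[:,0]+c*S[:,1],S[:,2]]
def flag(q,x,r,h=0):  # flag-plane point, r from pivot, h above red face side
    return [x,r*np.cos(q)-h*np.sin(q),62+r*np.sin(q)+h*np.cos(q)]
def tab(q,x,r): return flag(q+np.pi-np.radians(35),x,r)
E
python3 - <<'E'
from h import *
C=np.array([[74,65,10],[74,-65,10],[-40,-65,10],[-40,65,10.]])
t=np.array([[97,52],[372,94],[323,335],[45,285]])/4.7+[160,175]
f=np.array([[60,124],[38,220]])/4.7+[160,175]
sc=np.array([[788,215],[650,310],[440,235]])/4.7+[170-400/4.7,165]
g=lambda P:np.r_[(proj("top",W(P,C))-t).ravel(),(proj("scene",W(P,C[1:]))-sc).ravel()]
s=least_squares(g,[400,250,0]);P=s.x;print(P,np.degrees(P[2]),s.fun.round(1))
s1=least_squares(lambda P:g(P)[:8],[400,250,0]);print("top only",s1.x,s1.fun.round(1))
for q in(0,.1,.2,.25):
    print(q,(proj("top",W(P,[flag(q,22,56,2.5),flag(q,-22,56,2.5)]))-f).round(1).ravel(),W(P,tab(q,0,30)).round(0),((proj("top",W(P,[tab(q,10,38),tab(q,-10,38)]))-[160,175])*4.7).round(0).ravel(),
     ((proj("scene",W(P,[flag(q,22,56,2.5),flag(q,-22,56,2.5)]))-[170-400/4.7,165])*4.7).round().ravel())
print(W(P,[54,0,10]),env.state()["ee_rot"])
print(((proj("top",W(P,[54,0,84]))-[160,175])*4.7))
E
```

```text
[ 5.45505054e+02  1.84819745e+02 -4.64708818e-02] -2.6625853993250197 [ 0.3 -0.7  1.   0.2  0.9  0.9 -0.8  1.   0.9 -2.1 -0.  -2.  -1.7 -0.8]
top only [ 5.46266882e+02  1.85668180e+02 -4.21309225e-02] [-0.2 -1.   0.6 -0.3  0.7  0.4 -1.1  0.8]
0 [0.8 0.9 0.5 1.6] [[544. 160.  79.]] [251. 178. 241. 224.] [522.  85. 462. 118.]
0.1 [0.4 0.2 0.1 1. ] [[544. 159.  77.]] [257. 181. 247. 227.] [522.  75. 462. 107.]
0.2 [ 0.3 -0.5 -0.1  0.5] [[544. 157.  74.]] [262. 183. 252. 229.] [523.  65. 463.  97.]
0.25 [ 0.4 -0.8 -0.1  0.2] [[544. 157.  73.]] [264. 184. 254. 231.] [524.  60. 464.  92.]
[[599.44675656 182.31122043  10.        ]] [-1.79911830e+02 -1.97850464e-03  1.58411895e+02]
[[200.08415396  65.24440538]]
```

The fit is consistent to about 2 px. The stand is at (545.5,184.8) with yaw −2.7°, and the flag is at about 0.1 rad. Next I shut the fingers and move above the tab, with the tool x axis along the stand's y axis.

Emit:
jog_arm(steps=[1, -2, -1, 0, 5, 1, -6, -3.1, 0, 13, 1, -10.5, -5.5, 0, 21, 1, -15, -7.9, 0, 29, 1, -19.5, -10.2, 0, 37, 1, -24, -12.6, 0, 45, 1, -28.5, -14.9, 0, 53, 1, -33, -17.3, 0, 60, 1, -37.5, -19.7, 0, 66, 1, -41, -21.5, 0, 70, 1, -43.5, -22.8, 0, 71, 1, -45.1, -23.6, 0, 71.1, 1, -45.1, -23.6, 0, 71.1, 1, -45.1, -23.6, 3, 71.1, 1, -45.1, -23.6, 6, 71.1, 1, -45.1, -23.6, 8, 71.1, 1, -45.1, -23.6, 8, 71.1, 1, -45.1, -23.6, 8, 71.1], force=20)

```text
time_s: 1.9
ee_pos: [543.7, 150.3, 134.3]
ee_rot: [-180.0, -0.0, 87.4]
force: [0.9, -0.2, 0.7]
gripper_width: 0.3
```

```bash
python3 - <<'E'
from h import *
a=env.grab_frame("top")[140:270,130:260,::-1]; b=env.grab_frame("scene")[120:250,140:270,::-1]
f=lambda i:cv2.convertScaleAbs(cv2.resize(i,(400,400),interpolation=cv2.INTER_CUBIC),alpha=1.5)
cv2.imwrite("pics/c2.png",np.hstack([f(a),f(b)]))
s=env.state();print(s["time_s"],s["ee_pos"],s["ee_rot"],s["force"],s["gripper_width"])
E
```

```text
2.0 [544.75733423 150.17539167 135.48232257] [ 1.79853532e+02 -6.24284606e-02  8.73612961e+01] [ 0.42507913 -0.70512331  0.06354027] 0.3503028249758183
```

View pics/c2.png

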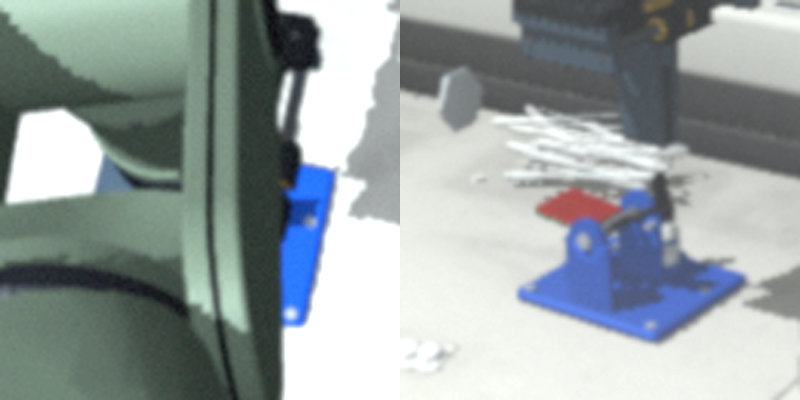

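The shut fingers end at about (650,145) in the scene crop, hanging above the tab; the arm hides the tab from the top camera. I press straight down.

Emit:
jog_arm(steps=[1, 0, 0, 2, 0, 1, 0, 0, 3.5, 0, 1, 0, 0, 4.2, 0, 1, 0, 0, 4.7, 0, 1, 0, 0, 5.2, 0, 1, 0, 0, 5.7, 0, 1, 0, 0, 6.2, 0, 1, 0, 0, 6.7, 0, 1, 0, 0, 7.2, 0, 1, 0, 0, 7.7, 0, 1, 0, 0, 8.1, 0, 1, 0, 0, 8.4, 0, 1, 0, 0, 8.6, 0, 1, 0, 0, 8.6, 0, 1, 0, 0, 8.6, 0])

```text
time_s: 3.5
ee_pos: [543.9, 149.2, 47.8]
ee_rot: [-180.0, 0.0, 87.3]
force: [-0.2, 0.3, -0.9]
gripper_width: 0.5
```

```bash
python3 - <<'E'
from h import *
b=env.grab_frame("scene")[130:240,150:260,::-1]
cv2.imwrite("pics/c3.png",cv2.convertScaleAbs(cv2.resize(b,(550,550),interpolation=cv2.INTER_CUBIC),alpha=1.5))
P=[545.5,184.8,-.0465]
for q in(.8,1,1.2,1.4,1.57):print(q,((proj("scene",W(P,[flag(q,22,56),flag(q,-22,56)]))-[150,130])*5).round().ravel())
s=env.state();print(s["ee_pos"],s["force"])
E
```

```text
0.8 [254. 196. 190. 229.]
1 [269. 186. 204. 219.]
1.2 [286. 180. 221. 212.]
1.4 [305. 178. 240. 211.]
1.57 [322. 181. 258. 214.]
[543.92840659 149.25728538  47.8195123 ] [-0.26343639  0.05527508 -0.28978936]
```

View pics/c3.png

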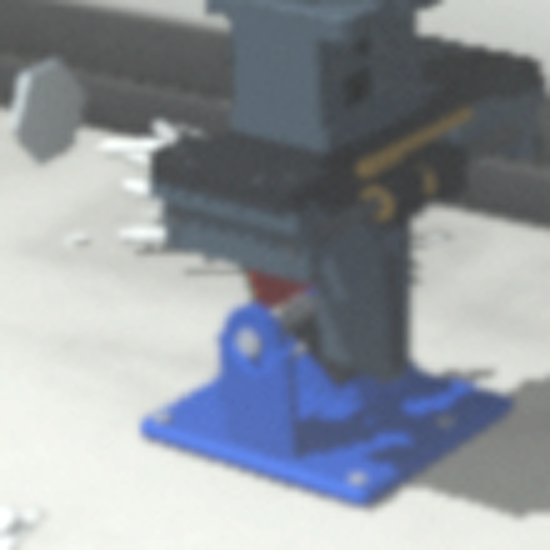

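The flag is raised: its red face is visible at about (275,285) below the gripper body, and the tab is under the fingers. I back off upwards and go round to the flag's green side.

Emit:
jog_arm(steps=[1, 0, 0, -1, 0, 1, 0, 0, -4, 0, 1, 0, 0, -8, 0, 1, 0, 0, -12, 0, 1, 4, 0, -12, 0, 1, 8, 0, -12, 0, 1, 12, 0, -12, 0, 1, 12, 0, -12, 0, 1, 12, 0, -12, 0])

```text
time_s: 4.45
ee_pos: [549.4, 269.6, 168.3]
ee_rot: [180.0, 0.0, 87.4]
force: [-0.3, -0.6, -0.4]
gripper_width: 0.2
```

```bash
python3 - <<'E'
from h import *
b=env.grab_frame("scene")[130:240,150:260,::-1]
cv2.imwrite("pics/c4.png",cv2.convertScaleAbs(cv2.resize(b,(550,550),interpolation=cv2.INTER_CUBIC),alpha=1.5))
E
```

```text
(no output)
```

View pics/c4.png

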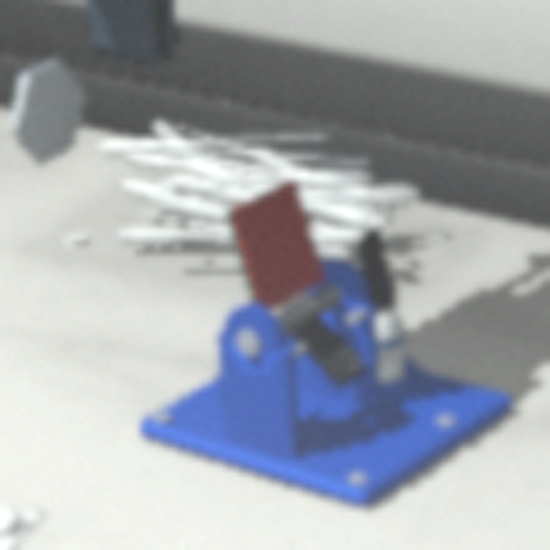

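The flag stands at about 1.25 rad (free edge (231,212)–(292,182)), and the bottle is unmoved. I go down on the green side and push the flag over along an arc.

Emit:
jog_arm(steps=[1, 0, 0, 4, 0, 1, 0, 0, 7.1, 0, 1, -3, 0, 7.1, 0, 1, -4.4, 0, 7.1, 0, 1, -5.2, 0, 7.1, 0, 1, -6, 0, 7.1, 0, 1, -6.8, 0, 7.1, 0, 1, -7.6, 0, 7.1, 0, 1, -8.4, 0, 7.1, 0, 1, -9.2, 0, 7.5, 0, 1, -10, 0, 8, 0, 1, -10.6, 0, 8.6, 0, 1, -11.2, 0, 9.2, 0, 1, -11.6, 0, 9.7, 0, 1, -11.6, 0, 9.9, 0, 1, -11.6, 0, 9.9, 0])

```text
time_s: 6.1
ee_pos: [544.0, 153.1, 68.4]
ee_rot: [-179.9, 0.0, 87.3]
force: [-0.7, -0.3, 0.4]
gripper_width: 0.4
```

Emit:
jog_arm(steps=[1, 0, 0, 0.2, 0, 1, -0.3, 0, 0.3, 0, 1, -0.3, 0, 0.4, 0, 1, -0.3, 0, 0.4, 0])

```text
time_s: 6.5
ee_pos: [544.2, 150.3, 64.9]
ee_rot: [180.0, -0.0, 87.3]
force: [-0.2, -0.4, -0.3]
gripper_width: 0.2
```

Emit:
jog_arm(steps=[1, 0, 0, 0.05, 0, 1, 0, 0, 0.1, 0, 1, 0, 0, 0.15, 0, 1, 0, 0, 0.15, 0])

```text
time_s: 6.9
ee_pos: [544.2, 150.3, 64.7]
ee_rot: [180.0, -0.0, 87.3]
force: [-1.0, -1.5, 7.5]
gripper_width: 0.5
```

The force rose to 7.5 N at z = 64.7, so the flag is flat on its stop (its expected top is 64.5). I lift off and check.

Emit:
jog_arm(steps=[1, 0, 0, -0.5, 0, 1, 0, 0, -2, 0, 1, 0, 0, -6, 0, 1, 0, 0, -10, 0, 1, 5, 0, -12, 0, 1, 10, 0, -12, 0, 1, 15, 0, -12, 0, 1, 20, 0, -12, 0, 1, 24, 0, -12, 0, 1, 24, 0, -12, 0, 1, 24, 0, -12, 0])

```text
time_s: 8.0
ee_pos: [554.9, 390.6, 182.7]
ee_rot: [-180.0, 0.1, 87.4]
force: [-0.1, 0.5, -0.2]
gripper_width: 0.6
```

```bash
python3 - <<'E'
from h import *
i=env.grab_frame("scene")[:,:,::-1]
f=lambda i:cv2.convertScaleAbs(cv2.resize(i,(400,400),interpolation=cv2.INTER_CUBIC),alpha=1.4)
cv2.imwrite("pics/c5.png",np.hstack([f(i[150:250,160:260]),f(i[130:330,210:410])]))
P=[545.5,184.8,-.0465]
for q in(2.9,3.0,3.14):print(q,((proj("scene",W(P,[flag(q,22,56,-2.5),flag(q,-22,56,-2.5)]))-[160,150])*4).round().ravel())
E
```

```text
2.9 [300. 153. 251. 183.]
3.0 [302. 163. 253. 193.]
3.14 [304. 177. 255. 206.]
```

View pics/c5.png

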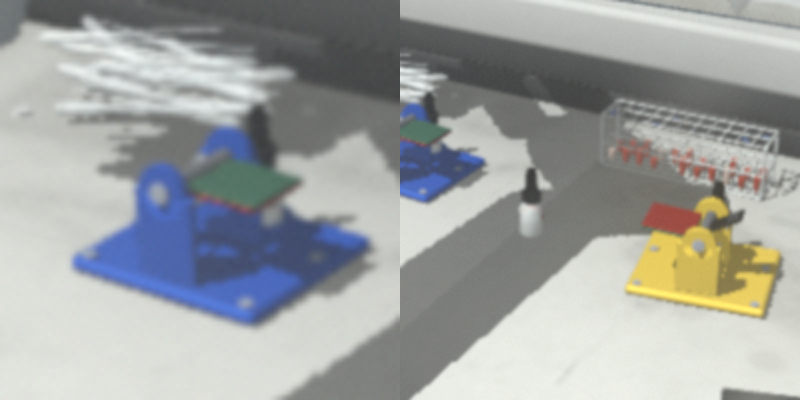

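The flag lies green side up. Its edge corners at (301,180) and (250,208) match the 3.14 prediction of (304,177) and (255,206). The yellow flag is still red up, and the bottles are upright.

```bash
python3 -c "
from workcell import env
print(env.job_done())"
```

```text
the job is handed in; nothing more can be done
None
```

I flipped the blue stand's flag right over so that it lies flat with its green face up, and handed the job in at about 8 s. I pressed the black tab down with the shut fingertips, which raised the flag to about 1.25 rad. Then I pushed it over from the green side and pressed it flat, with about 7.5 N read at the end of the press and the fingertips at z = 64.7 mm.

**Last checks:** the flag's edge in the final picture matches the position predicted for 3.14 rad to within about 5 px of the enlarged crop (about 1 camera pixel). The yellow flag was still red up and all three bottles stood upright, though I judged these by eye and did not measure how far they were from their starts. The arm was clear of everything when I handed in. No check failed or disagreed. I did not read the contact force on the tab separately. The flag stood well past 0.5 rad after the press.

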